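# Heel on the dowels of an upturned clog

### The arm

A 7-joint arm with a two-finger parallel gripper is mounted at the origin on the work surface. World frame = base frame: x ahead of the robot, y to its left, z up, the work surface at z = 0. Lengths are in mm, angles in rad, forces in N, time in s.
With the tool pointing down it reaches from about 400 to 850 mm from the base axis. Payload 10.4 kg.
Tool frame: the origin (TCP) lies between the finger pads, 19 mm behind the fingertips; this is the grasp point; z points along the fingers, y is the line along which they close (so a half turn about z gives the same grasp; the last joint's range is limited). The gripper opens to 87 mm and grips with 3 to 60 N. Pads are 19 mm wide; open, the fingers measure 117 mm over their backs; the gripper's body (75 mm by 190 mm) begins 51 mm behind the grasp point.
Start: joints at [-1.144, 0.332, -0.065, 1.46, 0.022, 1.35, -0.088], TCP at [271.731, 562.861, 241.276] pointing down, gripper open.
Joint ranges: [-2.6, 2.6], [-0.5, 2.12], [-1.47, 1.34], [0.16, 2.42], [-1.27, 4.41], [0.06, 2.06], [-2.6, 2.6]. Speed limits (rad/s): [2.22, 2.22, 2.79, 2.79, 3.14, 3.14, 3.14].

### API

Orientations are given as [roll, pitch, yaw] about the fixed x, y, z axes, in that order (R = Rz(yaw) Ry(pitch) Rx(roll)).
In Python, from bench import get_state, get_image, close_job gives the robot as it stands.
- The arm moves only by the tool move_arm, never from a script. Its argument "motion" is a list of rows, each a list of 3 entries, a list of its own where there are three numbers: the shift along the tool's x, y, z in cm, then the turn, a rotation vector about the tool's x, y, z in rad, then the opening, from -1 (shut) to 1 (fully open). In form: [[[dx, dy, dz], [rx, ry, rz], gripper], ...]. A call has 1 to 5 rows; each row is the pose to reach, as a shift and turn from the pose commanded when the call began, along the tool's axes at that moment; what a row does not reach only later rows make up. A row lasts 1/8 s, in which the tool goes at most 62.5 mm and 10.7 degrees, less where a joint would pass 70% of its speed; a pose out of reach is approached as far as the arm can. A call with a gripper value outside its range is refused whole. The fingers move at their own pace and stop on an object; "grip_force" is the grip in N (left out, the last holds). Time passes only in rows, so rows that repeat a pose let the fingers close. It gives the time, the measured TCP pose, the force, the opening and the grip force at its end, in the units of the state.
- get_state(): the state, without advancing time (a new reading comes with each control period).
- get_image(name): name is "scene" or "top" or "wrist"; returns a dict with "pixels" (420x560x3 uint8, red, green, blue), "z_map" (420x560 float32, mm along the optical axis (not along the pixel's ray), 0 where there is no reading), "fx", "fy", "cx", "cy" (pixels), "k1" (the pictures are not rectified: a ray, as slopes to the right and down, at radius r is drawn at 1 + k1 r^2 times it, then the intrinsics apply), "origin" and "orientation" of the camera in the world. Camera axes: x right, y up, looking along -z (the intrinsics and any distortion apply to the point x, -y, -z); pixel columns grow to the right and rows downward; lengths in mm; the calibration is good to about 2 mm. A picture is of the moment at which its call begins.
- close_job(): hands the job in; it is judged then, once.
The state is a dict: "clock": time; "q": joint angles; "joint_vel": joint speeds; "effort": joint torques, N m; "ee_pos": TCP position; "eef_rot": TCP orientation; "wrist_force": force on the tool from outside, world axes, zero at the start; "moment": the same for the moment, N m; "gripper_width": finger opening in mm; "gripper_force": force on a finger pad.
Only numpy, scipy, OpenCV 4.12 (cv2) and the standard library are available. Lean on these libraries where they do the work, as an engineer would, in place of code of your own. Each camera call takes 0.05 s, during which the arm holds its last target. There are 200 camera calls.

### The job

The blue dowel-setting block is still on the two dowels of the upturned clog: lift it off and set it down in its own blue-labelled pocket of the rack, then fit the loose wooden heel on those dowels, its rounded back over the rounded back of the sole, and push it fully home. Finish while still gripping the heel between the fingers and pressing it down steadily with about 15 N, as one does while contact cement grabs: do not let go at the end. Do not drop the block or the heel, and leave the red and yellow blocks, the polish tin and the tape roll where they are.

Things in the scene. Friction and masses are not known exactly. Their poses are not given: they have to be found in the camera images.
- sole: Wooden clog sole, 254 mm long, upside down on an iron jack. Origin: on the flat heel seat, midway between its two dowels, about 110 mm above the bench; x to the toe, y across, z up. The seat is a D: 60 mm wide, round back at x = -36 mm, running on level (z = 0) into the waist, 84 mm wide at x = 100 mm; beyond, the forepart slopes down. Dowels at x = 14 and -14 mm.
- jack: Iron repair jack fixed on the bench, right under the sole, same x and y axes; origin on the bench under the sole's origin. Its base is 190 x 110 mm. The sole rests on its sponge-rubber pad and can only sink straight down: it stays put below a push of about 3 N, then yields about 0.4 mm per newton, 10 mm at most (at about 29 N).
- seat_front (a point): Foot of the front (toe-side) dowel on the heel seat. Each dowel is 8 mm in diameter and 22 mm tall with a bevelled tip.
- seat_rear (a point): Foot of the rear dowel, 28 mm behind the front one.
- heel: Loose wooden heel with a dark 7 mm rubber top piece, standing on the bench the way up it goes on the sole. D in plan: 56 mm wide (y), flat breast at x = 34 mm (goes towards the toe), flat parallel sides from x = -6 to 34 mm, half-round back to x = -34 mm; 33 mm high, about 0.1 kg. Origin: underside, midway between its two holes at x = 14 and -14 mm; z up.
- heel_front (a point): Mouth of the heel's front hole (breast side), in the underside; belongs at seat_front. Both holes: 9.5 mm in diameter, 2 mm bevel at the mouth, 26 mm deep.
- heel_rear (a point): Mouth of the heel's rear hole (round side), in the underside; belongs at seat_rear.
- block_blue: Aluminium dowel-setting block with blue ends and a blue mark on top: 56 mm long (x), 30 mm wide (y), 22 mm high, about 0.11 kg, the same either way round. Origin: centre of its underside; z up. At the start it lies flat on the heel seat, its x along the sole's; the dowels fill its two 9.5 mm holes to the top.
- rack: Plywood rack board, 118 x 214 mm, 12 mm thick, fixed on the bench; the three pockets stand on it side by side along its y, 64 mm apart, in any order. Origin: underside, under the middle pocket.
- pocket_blue: Open-topped wooden pocket with a blue label on its far (+x) side, home of the blue block; empty at the start. Origin: centre of its underside (12 mm above the bench). Inner floor 4 mm above the origin, 61 mm long (x) by 35 mm (y); walls 4 mm thick, rim 13 mm above the origin. The label is 10 mm high, from x = 38 to 62 mm.
- pocket_yellow: The same pocket with a yellow label; the yellow block lies in it.
- pocket_red: The same pocket with a red label; empty, its block lies on the bench.
- block_yellow: Setting block of the same outside size with yellow ends and mark, in the yellow pocket. Leave it alone.
- block_red: Setting block of the same outside size with red ends and mark, lying on the bench. Leave it alone.
- tin: Orange polish tin with a brass lid, 75 mm in diameter, 32 mm high, on the bench. Origin: centre of its underside. Leave it alone.
- tape: Roll of black tape lying flat, 96 mm in diameter, 50 mm high. Origin: centre of its underside. Leave it alone.
Mind the look-alikes: they are no part of the job. Leave any turquoise look-alike of the block_blue alone.

How it is judged:
By the outcome, as a careful person would: the job done as asked, in the order asked, and still so for the second after the job is handed in, while the arm keeps its last pose, push and grip.
It also fails if it takes over 67 s, if anything falls off the work surface, if the arm or the gripper's body presses on something with over 40 N, if the wrist force passes 120 N, or if a joint passes its speed limit or range.

## Working session

There is one attempt and no reset: what is moved stays moved. The work goes in short steps, Python scripts to look and compute and a tool call to move; the robot and the scene stay as the last step left them, time stands still between calls to the robot, and variables do not carry over. Pictures are saved under pics/ and viewed, at most 10 in all, crops included, and the job is handed in when it is done.

Besides the shell and the picture viewer there is one more tool, called after "Emit:" as name(argument=value, ...) on one line, values as JSON. move_arm: Moves the arm, as the interface text tells. Its arguments: {"type":"object","properties":{"motion":{"type":"array"},"grip_force":{"type":"number"}},"required":["motion"]}

```bash
mkdir -p pics; ls; cat > h.py <<'E'
import numpy as np, cv2
from scipy.spatial.transform import Rotation as R
from bench import get_state, get_image, close_job
def rot(o): 
    o=np.array(o,float)
    return o if o.shape==(3,3) else R.from_euler('xyz',o).as_matrix()
def undist(im,uv):
    uv=np.atleast_2d(np.array(uv,float))
    d=np.stack([(uv[:,0]-im['cx'])/im['fx'],(uv[:,1]-im['cy'])/im['fy']],1)
    s=d.copy()
    for _ in range(20): s=d/(1+im['k1']*(s**2).sum(1,keepdims=True))
    return s
def ray(im,uv):
    s=undist(im,uv); d=np.stack([s[:,0],-s[:,1],-np.ones(len(s))],1)
    return np.array(im['origin'],float), d@rot(im['orientation']).T
def onplane(im,uv,z):
    o,d=ray(im,uv); return o+d*((z-o[2])/d[:,2])[:,None]
def cloud(im):
    h,w=im['z_map'].shape; v,u=np.mgrid[:h,:w]
    o,d=ray(im,np.stack([u.ravel(),v.ravel()],1))
    return (o+d*im['z_map'].reshape(-1,1)).reshape(h,w,3)
def proj(im,P):
    p=(np.atleast_2d(P)-np.array(im['origin']))@rot(im['orientation'])
    s=np.stack([p[:,0]/-p[:,2],-p[:,1]/-p[:,2]],1); s=s*(1+im['k1']*(s**2).sum(1,keepdims=True))
    return s*[im['fx'],im['fy']]+[im['cx'],im['cy']]
def save(im,n): cv2.imwrite('pics/'+n,im['pixels'][:,:,::-1])
E
python3 - <<'E'
from h import *
import pickle
s=get_state(); print({k:np.round(v,3).tolist() for k,v in s.items()})
ims={n:get_image(n) for n in('scene','top','wrist')}
pickle.dump(ims,open('ims.pkl','wb'))
for n,i in ims.items(): save(i,n+'0.png'); print(n,{k:np.round(v,4) for k,v in i.items() if k not in('pixels','z_map')})
E
```

```text
pics
{'clock': 0.0, 'q': [-1.144, 0.333, -0.065, 1.461, 0.022, 1.35, -0.088], 'joint_vel': [-0.0, -0.001, -0.001, 0.001, 0.001, -0.001, -0.0], 'effort': [0.0, -62.327, 0.025, -38.989, -0.061, 0.04, 0.0], 'ee_pos': [271.593, 562.506, 240.451], 'eef_rot': [-3.14, 0.0, 2.692], 'wrist_force': [0.36, 0.373, 0.007], 'moment': [-0.037, 0.023, 0.007], 'gripper_force': 0.0, 'gripper_width': 87.012}
scene {'fx': np.float64(535.7409), 'fy': np.float64(535.7409), 'cx': np.float64(277.07), 'cy': np.float64(215.8359), 'k1': np.float64(0.0591), 'origin': array([1099.1624, -799.7262, 1034.3447]), 'orientation': array([7.956e-01, 5.000e-04, 6.343e-01])}
top {'fx': np.float64(463.7985), 'fy': np.float64(463.7985), 'cx': np.float64(272.4783), 'cy': np.float64(207.5285), 'k1': np.float64(-0.0841), 'origin': array([ 237.0811,  -28.0512, 1455.2729]), 'orientation': array([ 0.2044,  0.0044, -1.5208])}
wrist {'fx': np.float64(347.8256), 'fy': np.float64(347.8256), 'cx': np.float64(283.4692), 'cy': np.float64(217.1445), 'k1': np.float64(-0.0159), 'origin': array([203.414 , 594.799 , 383.2554]), 'orientation': array([-2.7410e-01,  8.0000e-04,  1.1209e+00])}
```

View pics/top0.png

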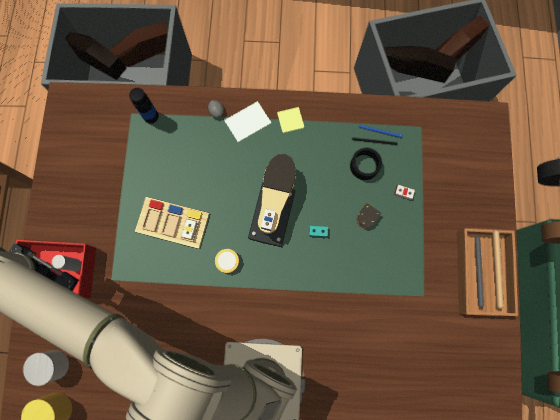

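View pics/scene0.png

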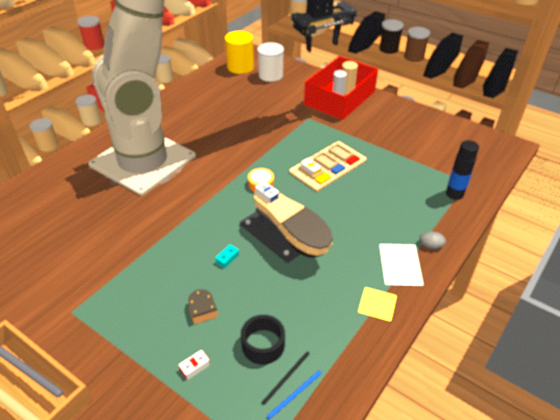

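The top view shows the sole and jack around (270,205) with the blue block at (268,220) and the toe pointing up-image. The rack is at (172,222), with labels left to right red (155,205), blue (175,209) and yellow (193,214). The heel is at (368,217), the turquoise look-alike at (319,231), the red block at (405,192), the tin at (227,261) and the tape at (366,164). The scene view agrees: the sole is at (290,215) and the heel at (202,305).

```bash
python3 - <<'E'
from h import *
import pickle
ims=pickle.load(open('ims.pkl','rb'))
for n in('top','scene'):
    im=ims[n]; C=cloud(im); hsv=cv2.cvtColor(im['pixels'],cv2.COLOR_RGB2HSV)
    print(n,'zmap valid',(im['z_map']>0).mean())
    boxes={'top':{'blk':(250,205,290,235),'lab':(165,200,186,216),'rack':(130,190,215,255),'heel':(352,200,388,234),'sole':(245,150,305,250)},
           'scene':{'blk':(250,180,285,205),'lab':(328,160,348,178),'rack':(285,135,375,195),'heel':(180,285,222,325)}}[n]
    for k,(a,b,c,d) in boxes.items():
        h=hsv[b:d,a:c].astype(int); P=C[b:d,a:c]
        if k in('blk','lab'): m=(abs(h[...,0]-112)<12)&(h[...,1]>120)&(h[...,2]>60)
        elif k=='heel' : m=P[...,2]>15
        elif k=='rack': m=P[...,2]>8
        else: m=P[...,2]>60
        ys,xs=np.nonzero(m)
        if len(xs)==0: print(k,'none');continue
        Q=P[m]; print(n,k,len(Q),'uv',(xs.mean()+a).round(1),(ys.mean()+b).round(1),'med',np.median(Q,0).round(1),'min',Q.min(0).round(0),'max',Q.max(0).round(0))
        if k in('heel','rack','sole'):
            print('   rect',cv2.minAreaRect(Q[:,:2].astype(np.float32)))
E
```

```text
top zmap valid 0.9961309523809524
top blk 27 uv 267.9 218.8 med [476.5   2.9 132.3] min [470.  -6. 127.] max [483.  14. 139.]
top lab 87 uv 175.0 209.3 med [512.9 300.5  22.2] min [237. -28.  12.] max [ 527.  322. 1455.]
top rack 2450 uv 171.8 222.2 med [471.  308.6  16.3] min [237. -28.   8.] max [ 577.  441. 1455.]
   rect ((434.080322265625, 190.5083465576172), (535.1148681640625, 244.86732482910156), 72.55872344970703)
top heel 378 uv 367.8 216.1 med [ 518.3 -305.8   33.4] min [ 237. -344.   15.] max [ 561.  -28. 1455.]
   rect ((382.031494140625, -189.49786376953125), (60.192901611328125, 429.74334716796875), 49.891578674316406)
top sole 1971 uv 275.7 191.0 med [570.9 -14.2 110. ] min [237. -72.  85.] max [ 688.   33. 1455.]
   rect ((463.89788818359375, -13.228240966796875), (96.58071899414062, 450.7031555175781), 86.23049926757812)
scene zmap valid 0.9957015306122449
scene blk 18 uv 271.1 194.8 med [501.3  -1.2 125.1] min [473. -12. 120.] max [504.   8. 136.]
scene lab 59 uv 337.3 168.3 med [512.1 298.2  24.4] min [500. 278.  20.] max [524. 319.  29.]
scene rack 1892 uv 327.2 164.7 med [477.7 296.6  19.2] min [ 308. -800.    8.] max [1099.  455. 1034.]
   rect ((772.4140014648438, -161.900390625), (259.1061096191406, 1427.1689453125), 32.42618179321289)
scene heel 678 uv 201.1 304.3 med [ 525.2 -311.1   33.2] min [ 482. -800.   15.] max [1099. -275. 1034.]
   rect ((804.047119140625, -530.284912109375), (58.895904541015625, 797.0556640625), 51.829795837402344)
```

Emit:
move_arm(motion=[[[-5.7,-2.9,0],[0,0,-0.1],1],[[-11.4,-5.8,0],[0,0,-0.2],1],[[-17.1,-8.6,0],[0,0,-0.25],1],[[-22.8,-11.5,0],[0,0,-0.25],1],[[-28.4,-14.4,0],[0,0,-0.25],0.3]])

```text
clock: 0.78
ee_pos: [462.2, 312.6, 241.2]
eef_rot: [3.141, -0.0, 2.942]
wrist_force: [0.2, 0.6, 0.3]
gripper_width: 82.7
gripper_force: 0.0
```

Emit:
move_arm(motion=[[[0,0,0],[0,0,0],0.3],[[0,0,0],[0,0,0],0.3],[[0,0,0],[0,0,0],0.3]])

```text
clock: 1.15
ee_pos: [460.3, 315.9, 241.1]
eef_rot: [3.141, -0.001, 2.944]
wrist_force: [-1.1, 0.6, -0.0]
gripper_width: 59.2
gripper_force: 0.0
```

```bash
cat >> h.py <<'E'
def go(xyz,yaw,s=None):
    s=s or get_state(); Rm=rot(s['eef_rot']); d=np.array(xyz)-s['ee_pos']
    Rt=R.from_euler('xyz',[np.pi,0,yaw]).as_matrix()
    print('shift cm',(Rm.T@d/10).round(2),'turn',R.from_matrix(Rm.T@Rt).as_rotvec().round(3))
E
python3 - <<'E'
from h import *
import pickle
s=get_state(); print(s['clock'],s['ee_pos'],s['eef_rot'],s['gripper_width'])
im=get_image('wrist'); save(im,'w1.png'); pickle.dump((im,s),open('w1.pkl','wb'))
E
```

```text
1.15 [460.27617569 315.89174088 241.0916368 ] [ 3.14143840e+00 -5.26499926e-04  2.94438795e+00] 59.2359749223979
```

View pics/w1.png

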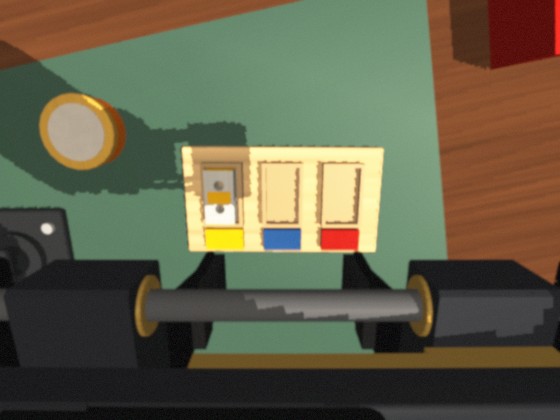

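The wrist view shows the rack with the yellow pocket holding its block at (222,195). The empty blue pocket is at (281,193) with its label at (282,239), and the red pocket is at (341,193) with its label at (339,239). The open fingers are at (210,275) and (365,275).

```bash
cat >> h.py <<'E'
def blob(im,hlo,hhi,smin=120,vmin=60,roi=None,amin=30):
    h=cv2.cvtColor(im['pixels'],cv2.COLOR_RGB2HSV); m=cv2.inRange(h,(hlo,smin,vmin),(hhi,255,255))
    if roi: k=np.zeros_like(m); a,b,c,d=roi; k[b:d,a:c]=1; m=m*k
    n,l,st,c=cv2.connectedComponentsWithStats(m)
    return [(st[i,4],c[i],l==i) for i in np.argsort(-st[:,4]) if i and st[i,4]>=amin]
def labels(im,roi=None):
    C=cloud(im); out={}
    for n,(a,b,s) in dict(red=(0,6,150),yel=(26,32,150),blu=(105,120,120)).items():
        for A,c,m in blob(im,a,b,s,roi=roi)[:3]:
            print(n,A,c.round(1),'z',np.median(C[m][:,2]).round(1),'xy@22',onplane(im,c,22)[0].round(1))
E
python3 - <<'E'
from h import *
import pickle
im,s=pickle.load(open('w1.pkl','rb'))
print('cam',im['origin'],im['orientation'])
labels(im,(180,140,390,255))
C=cloud(im)
for u in(281,341): print('floor z',C[180:205,u-6:u+6,2].mean(), 'rack edge z',C[155:160,240:255,2].mean())
# rims
g=cv2.cvtColor(im['pixels'],cv2.COLOR_RGB2HSV)
# pocket floor region: by depth
Z=C[...,2]; 
for u0,u1 in((252,310),(312,370)):
    print(Z[193,u0:u1].round(0).astype(int).tolist()); 
print(Z[150:240,281].round(0).astype(int).tolist())
go((474,70,241),2.944,s)
E
```

```text
cam [386.15805697 330.23673842 383.83932221] [-2.73610988e-01 -5.75115239e-04  1.37342329e+00]
red 745 [339.2 238.5] z 21.3 xy@22 [521.8 365.9  22. ]
yel 733 [224.  239.4] z 21.4 xy@22 [497.9 241.3  22. ]
blu 677 [281.4 238.7] z 21.4 xy@22 [509.4 303.4  22. ]
floor z 16.55220150491912 rack edge z 11.30257215261415
floor z 15.377698283697809 rack edge z 11.30257215261415
[12, 11, 11, 12, 11, 12, 12, 13, 11, 12, 24, 25, 23, 23, 17, 15, 15, 16, 15, 15, 15, 14, 16, 14, 15, 15, 14, 14, 16, 14, 16, 16, 16, 17, 15, 15, 14, 16, 14, 15, 16, 15, 14, 15, 16, 16, 13, 23, 24, 24, 25, 11, 11, 12, 12, 12, 11, 12]
[11, 12, 13, 12, 11, 12, 12, 11, 12, 12, 20, 25, 23, 24, 24, 15, 15, 15, 15, 16, 16, 15, 16, 16, 16, 16, 16, 14, 15, 15, 15, 15, 16, 15, 16, 16, 15, 16, 15, 17, 15, 16, 15, 16, 14, 15, 17, 22, 25, 23, 23, 25, 11, 12, 12, 12, 12, 12]
[13, 11, 11, 11, 12, 10, 12, 11, 11, 12, 10, 11, 12, 21, 25, 24, 24, 25, 15, 14, 14, 15, 15, 15, 15, 16, 16, 15, 15, 16, 15, 15, 15, 16, 16, 15, 16, 16, 16, 15, 16, 15, 15, 14, 16, 15, 16, 14, 16, 15, 17, 16, 14, 14, 16, 16, 16, 16, 15, 15, 16, 15, 16, 15, 15, 17, 16, 15, 14, 16, 16, 16, 16, 22, 24, 24, 24, 24, 15, 19, 20, 21, 23, 22, 21, 23, 21, 22, 21, 20]
shift cm [ -6.16 -23.84   0.  ] turn [ 0.    -0.001  0.   ]
```

Emit:
move_arm(motion=[[[-1.6,-6.0,0],[0,0,0],0.3],[[-3.2,-12.0,0],[0,0,0],0.3],[[-4.8,-18.0,0],[0,0,0],0.3],[[-6.4,-24.0,0],[0,0,0],0.3],[[-8.0,-30.0,0],[0,0,0],0.3]])

```text
clock: 1.82
ee_pos: [480.0, 3.6, 241.5]
eef_rot: [3.141, 0.001, 2.944]
wrist_force: [0.9, -0.2, 0.5]
gripper_width: 56.5
gripper_force: 0.0
```

Emit:
move_arm(motion=[[[0,0,0],[0,0,0],0.3],[[0,0,0],[0,0,0],0.3],[[0,0,0],[0,0,0],0.3],[[0,0,0],[0,0,0],0.3]])

```text
clock: 2.33
ee_pos: [480.2, 5.8, 241.1]
eef_rot: [-3.142, -0.0, 2.944]
wrist_force: [-0.3, 0.4, -0.3]
gripper_width: 56.5
gripper_force: 0.0
```

```bash
python3 - <<'E'
from h import *
import pickle
s=get_state(); print(s['clock'],s['ee_pos'],s['eef_rot'],s['gripper_width'])
im=get_image('wrist'); save(im,'w2.png'); pickle.dump((im,s),open('w2.pkl','wb'))
im1,_=pickle.load(open('w1.pkl','rb'))
Z=cloud(im1)[...,2]; m=np.zeros(Z.shape,np.uint8); m[155:228,255:308]=(Z[155:228,255:308]>19.5)
ys,xs=np.nonzero(m); P=onplane(im1,np.stack([xs,ys],1),25)
print(cv2.minAreaRect(P[:,:2].astype(np.float32)),len(P))
E
```

```text
2.325 [480.17684634   5.80558597 241.13651338] [-3.14156922e+00 -1.88055498e-04  2.94404146e+00] 56.517192428001444
((457.52130126953125, 312.33953857421875), (50.630531311035156, 78.75709533691406), 74.99031066894531) 850
```

View pics/w2.png

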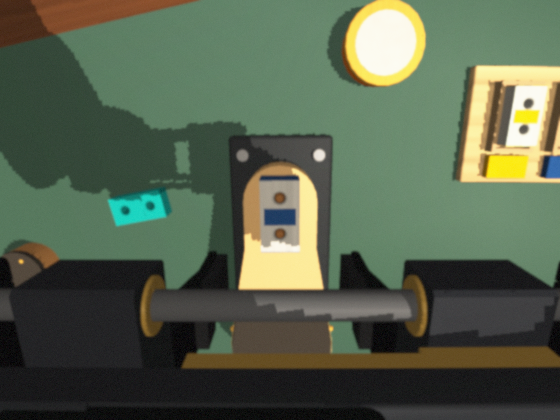

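The wrist view shows the blue block on the heel seat at about (280,215), with its blue mark at (280,216) and the brown dowel tips at (280,198) and (280,233). The jack's pad screws are at (243,155) and (319,155), and the turquoise look-alike is at (140,206).

```bash
python3 - <<'E'
from h import *
import pickle
im,s=pickle.load(open('w2.pkl','rb')); C=cloud(im); Z=C[...,2]
b=blob(im,105,120,120,roi=(255,185,305,235))[0]; print('mark',b[1],'z',np.median(Z[b[2]]))
print('top z',np.median(Z[185:245,265:295]),'seat z',np.median(Z[200:240,248:256]),np.median(Z[200:240,306:312]),'waist',np.median(Z[262:280,255:305]),'jack base z',np.median(Z[150:158,262:300]))
zt=np.median(Z[b[2]]); print('mark xy',onplane(im,b[1],zt))
m=np.zeros(Z.shape,np.uint8); m[165:262,245:315]=abs(Z[165:262,245:315]-zt)<8
P=C[m>0]; r=cv2.minAreaRect(onplane(im,np.argwhere(m)[:,::-1],zt)[:,:2].astype(np.float32)); print('block rect',r,m.sum())
# dowel tips: brown, dark sat
h=cv2.cvtColor(im['pixels'],cv2.COLOR_RGB2HSV)
mm=np.zeros_like(m); mm[188:244,270:291]=((h[...,0]<25)&(h[...,1]>70)&(h[...,2]<190))[188:244,270:291]
n,l,st,c=cv2.connectedComponentsWithStats(mm)
D=[(onplane(im,c[i],zt)[0],c[i],st[i,4]) for i in range(1,n) if st[i,4]>15]; print(D)
if len(D)==2: d=D[1][0]-D[0][0]; print('len',np.linalg.norm(d),'yaw',np.arctan2(d[1],d[0]),'mid',(D[0][0]+D[1][0])/2)
# jack base edges by depth: pixels between
for v in range(165,250,10):
    row=im['pixels'][v].astype(int).sum(1); 
    dk=np.nonzero(row[200:360]<150)[0]+200
    print(v,dk.min() if len(dk) else None,dk.max() if len(dk) else None)
labels(im,(460,60,560,185))
E
```

```text
mark [279.5        216.47826087] z 131.64789034051392
top z 131.3323562693658 seat z 109.33663430810921 109.39426133733258 waist 109.39161402246302 jack base z 13.294225515070224
mark xy [[474.4433529    3.57664554 131.64789034]]
block rect ((474.15765380859375, 3.441396713256836), (29.7341365814209, 58.05024719238281), 79.36840057373047) 2947
[(array([460.03613432,   6.39551262, 131.64789034]), array([279.35164835, 197.40659341]), np.int32(91)), (array([487.41682764,   0.95140412, 131.64789034]), array([279.51851852, 233.18518519]), np.int32(81))]
len 27.91667394564378 yaw -0.196270491431201 mid [473.72648098   3.67345837 131.64789034]
165 230 262
175 230 251
185 231 244
195 231 241
205 231 241
215 232 241
225 232 242
235 233 242
245 233 242
yel 838 [507.4 166.5] z 21.4 xy@22 [497.8 240.7  22. ]
yel 269 [526.1 116.2] z 37.6 xy@22 [450.2 261.   22. ]
blu 278 [552.5 166.9] z 21.2 xy@22 [507.6 287.8  22. ]
```

Emit:
move_arm(motion=[[[0.3,-0.2,3.0],[0,0,0],0.3],[[0.55,-0.35,6.0],[0,0,0],0.3],[[0.55,-0.35,8.5],[0,0,0],0.3],[[0.55,-0.35,10.0],[0,0,0],0.3],[[0.55,-0.35,10.0],[0,0,0],0.3]])

```text
clock: 3.0
ee_pos: [473.7, 2.4, 140.7]
eef_rot: [-3.141, -0.001, 2.942]
wrist_force: [-0.3, -0.5, -0.2]
gripper_width: 56.3
gripper_force: 0.0
```

Emit:
move_arm(motion=[[[0,0,0],[0,0,0],-0.2],[[0,0,0],[0,0,0],-0.5],[[0,0,0],[0,0,0],-1],[[0,0,0],[0,0,0],-1],[[0,0,0],[0,0,0],-1]], grip_force=30)

```text
clock: 3.62
ee_pos: [474.5, 3.0, 141.7]
eef_rot: [3.14, 0.001, 2.942]
wrist_force: [0.3, 4.0, 3.0]
gripper_width: 29.5
gripper_force: 30.0
```

```bash
python3 - <<'E'
from h import *
s=get_state(); print({k:np.round(s[k],3).tolist() for k in('clock','ee_pos','eef_rot','wrist_force','gripper_width','gripper_force')})
go((473.9,3.6,141),-.196+np.pi)
E
```

```text
{'clock': 3.625, 'ee_pos': [474.526, 2.973, 141.699], 'eef_rot': [3.14, 0.001, 2.942], 'wrist_force': [0.29, 3.995, 3.025], 'gripper_width': 29.548, 'gripper_force': 29.991}
shift cm [0.07 0.05 0.07] turn [ 0.001  0.001 -0.003]
```

Emit:
move_arm(motion=[[[0,0.08,-0.1],[0,0,0],-1],[[0,0.08,-1.2],[0,0,0],-1],[[0,0.08,-3.0],[0,0,0],-1],[[0,0.08,-5.0],[0,0,0],-1],[[0,0.08,-7.0],[0,0,0],-1]])

```text
clock: 4.25
ee_pos: [473.7, 2.2, 211.4]
eef_rot: [-3.14, -0.001, 2.941]
wrist_force: [0.1, 1.1, -1.3]
gripper_width: 30.0
gripper_force: 30.0
```

```bash
python3 - <<'E'
from h import *
import pickle
s=get_state(); print({k:np.round(s[k],3).tolist() for k in('clock','ee_pos','eef_rot','wrist_force','gripper_width','gripper_force')})
im=get_image('wrist'); save(im,'w3.png'); pickle.dump((im,s),open('w3.pkl','wb'))
go((458.7,312.9,213),-.1895+np.pi)
E
```

```text
{'clock': 4.25, 'ee_pos': [473.682, 2.207, 211.435], 'eef_rot': [-3.14, -0.001, 2.941], 'wrist_force': [0.093, 1.126, -1.34], 'gripper_width': 29.952, 'gripper_force': 29.99}
shift cm [ 7.78 30.12  0.09] turn [ 0.     0.002 -0.011]
```

View pics/w3.png

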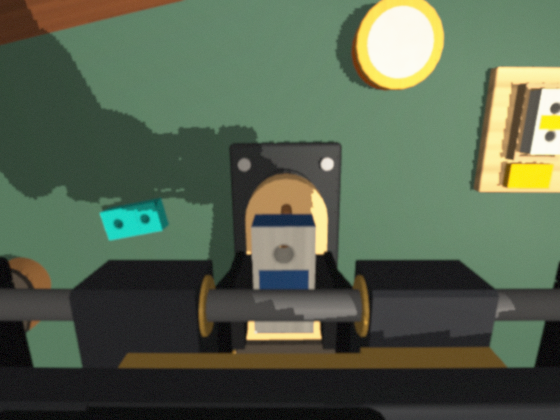

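The wrist view shows the block held between the fingers, centred at about (284,270), with its rear hole at (285,253). The bare rear dowel is visible at (286,210), and the turquoise block is untouched.

```bash
python3 - <<'E'
from h import *
import pickle
im,s=pickle.load(open('w1.pkl','rb'))
yaw=-.1895; X=np.array([np.cos(yaw),np.sin(yaw)]); Y=np.array([-X[1],X[0]])
Z=cloud(im)[...,2]; v,u=np.mgrid[150:245,250:312]; zz=Z[150:245,250:312]
P=onplane(im,np.stack([u.ravel(),v.ravel()],1),25)[:,:2]-[458.7,312.9]; a=P@X; b=P@Y; k=zz.ravel()>20
A=a[k&(abs(b)<12)&(a<0)]; print('near wall x',A.min(),A.max())
A=a[k&(abs(b)<12)&(a>0)&(a<60)]; print('far wall+label x',np.histogram(A,np.arange(24,64,2)))
for sgn in(-1,1):
    B=b[k&(abs(a)<25)&(b*sgn>10)&(b*sgn<26)]; print('side',B.min(),B.max())
im,s=pickle.load(open('w3.pkl','rb')); Z=cloud(im)[...,2]
print('block top z',np.median(Z[232:244,262:305]),'mark z',np.median(Z[272:286,265:300]))
h=cv2.cvtColor(im['pixels'],cv2.COLOR_RGB2HSV); zt=np.median(Z[232:244,262:305])
g=cv2.cvtColor(im['pixels'],cv2.COLOR_RGB2GRAY)[242:266,272:298]; m=(g<g.max()*.72).astype(np.uint8)
n,l,st,c=cv2.connectedComponentsWithStats(m); i=1+np.argmin([np.hypot(*(c[j]-[13,12]))+(st[j,4]<20)*99 for j in range(1,n)])
uv=c[i]+[272,242]; p=onplane(im,uv,zt)[0]; Rm=rot(s['eef_rot']); print('hole',uv,st[i,4],p,'in tool',Rm.T@(p-s['ee_pos']))
E
```

```text
near wall x -40.697433681319026 -7.56299339865966
far wall+label x (array([ 0,  0,  0,  0, 43, 23, 46,  0, 45, 29, 36, 41, 43, 22, 44, 43, 21,
        0,  0]), array([24, 26, 28, 30, 32, 34, 36, 38, 40, 42, 44, 46, 48, 50, 52, 54, 56,
       58, 60, 62]))
side -23.907044457309542 -10.942446550178664
side 19.210014696627866 22.61681133424481
block top z 201.12802231010642 mark z 201.38106127730697
hole [283.36917563 253.5734767 ] 279 [459.19925653   4.71630832 201.12802231] in tool [14.67938859 -0.41372119 10.32587449]
```

```bash
python3 - <<'E'
from h import *
import pickle
im,s=pickle.load(open('w1.pkl','rb'))
yaw=-.1895; X=np.array([np.cos(yaw),np.sin(yaw)]); Y=np.array([-X[1],X[0]]); O=[460.3,312.8]
Z=cloud(im)[...,2]
for us in(274,281,288):
    z=Z[150:235,us]; r=np.nonzero(z>19.5)[0]+150; r1=r[r<190]; 
    print('near rows',r1.min(),r1.max(),'far rows',r[(r>210)][:8])
    for v in(r1.min()-.5,r1.max()+.5): print((onplane(im,(us,v),25)[0,:2]-O)@X)
for v in(180,193,206):
    z=Z[v,250:312]; r=np.nonzero(z>19.5)[0]+250
    l=r[r<281]; h=r[r>281]; E=[l.min()-.5,l.max()+.5,h.min()-.5,h.max()+.5]
    print(v,E,[round((onplane(im,(e,v),25)[0,:2]-O)@Y,1) for e in E])
im,s=pickle.load(open('w3.pkl','rb')); go((460.3-.7,312.9,213),-.1895+np.pi,s)
E
```

```text
near rows 163 167 far rows [224 225 226 227 230 231 232 233]
-33.73746433723277
-28.60823167135262
near rows 163 167 far rows [223 224 225 226 227 230 231 232]
-33.67978284209085
-28.550325180161344
near rows 163 167 far rows [223 224 225 226 227 230 231 232]
-33.622819613734364
-28.493075987687146
180 [np.float64(261.5), np.float64(265.5), np.float64(298.5), np.float64(302.5)] [np.float64(-20.0), np.float64(-15.8), np.float64(18.5), np.float64(22.7)]
193 [np.float64(261.5), np.float64(265.5), np.float64(298.5), np.float64(302.5)] [np.float64(-20.3), np.float64(-16.1), np.float64(18.6), np.float64(22.8)]
206 [np.float64(261.5), np.float64(265.5), np.float64(298.5), np.float64(302.5)] [np.float64(-20.7), np.float64(-16.4), np.float64(18.6), np.float64(22.9)]
shift cm [ 7.57 30.17 -0.18] turn [-0.001 -0.001 -0.011]
```

Emit:
move_arm(motion=[[[1.5,6.0,0],[0,0,0],-1],[[3.0,12.0,0],[0,0,-0.01],-1],[[4.5,18.0,0],[0,0,-0.01],-1],[[6.0,24.0,0],[0,0,-0.01],-1],[[7.5,30.0,0],[0,0,-0.01],-1]])

```text
clock: 4.92
ee_pos: [460.0, 313.0, 210.5]
eef_rot: [-3.14, -0.0, 2.951]
wrist_force: [0.7, 0.4, -1.3]
gripper_width: 29.4
gripper_force: 30.0
```

Emit:
move_arm(motion=[[[0,0,3],[0,0,0],-1],[[0,0,6],[0,0,0],-1],[[0,0,9],[0,0,0],-1],[[0,0,11],[0,0,0],-1],[[0,0,11],[0,0,0],-1]])

```text
clock: 5.55
ee_pos: [459.3, 310.5, 99.2]
eef_rot: [-3.138, -0.002, 2.951]
wrist_force: [-0.4, -0.0, -1.3]
gripper_width: 29.7
gripper_force: 30.0
```

```bash
python3 - <<'E'
from h import *
import pickle
s=get_state(); print({k:np.round(s[k],3).tolist() for k in('clock','ee_pos','eef_rot','wrist_force','gripper_width','gripper_force')})
go((461.8,313.7,80),-.1895+np.pi)
E
```

```text
{'clock': 5.55, 'ee_pos': [459.283, 310.496, 99.153], 'eef_rot': [-3.138, -0.002, 2.951], 'wrist_force': [-0.372, -0.03, -1.254], 'gripper_width': 29.671, 'gripper_force': 29.99}
shift cm [-0.19  0.37  1.91] turn [-0.004 -0.002 -0.001]
```

Emit:
move_arm(motion=[[[-0.19,0.37,1.0],[0,0,0],-1],[[-0.19,0.37,2.0],[0,0,0],-1],[[-0.19,0.37,2.5],[0,0,0],-1],[[-0.19,0.37,2.5],[0,0,0],-1],[[-0.19,0.37,2.5],[0,0,0],-1]])

```text
clock: 6.18
ee_pos: [463.0, 315.3, 76.6]
eef_rot: [3.141, 0.0, 2.952]
wrist_force: [0.0, 0.0, -1.4]
gripper_width: 29.5
gripper_force: 30.0
```

```bash
python3 - <<'E'
from h import *
import pickle
s=get_state(); print({k:np.round(s[k],3).tolist() for k in('clock','ee_pos','eef_rot','wrist_force','gripper_width','gripper_force')})
go((461.8,313.7,48),-.1895+np.pi)
E
```

```text
{'clock': 6.175, 'ee_pos': [463.016, 315.295, 76.576], 'eef_rot': [3.141, 0.0, 2.952], 'wrist_force': [0.042, 0.004, -1.408], 'gripper_width': 29.528, 'gripper_force': 29.99}
shift cm [ 0.09 -0.18  2.86] turn [ 0.  0. -0.]
```

Emit:
move_arm(motion=[[[0.0,0.0,0.8],[0,0,0],-1],[[0.0,0.0,0.8],[0,0,0],-1],[[0.0,0.0,0.8],[0,0,0],-1],[[0.0,0.0,0.8],[0,0,0],-1]])

```text
clock: 6.68
ee_pos: [462.9, 315.3, 68.4]
eef_rot: [3.141, 0.0, 2.952]
wrist_force: [-0.6, 0.2, -1.1]
gripper_width: 29.4
gripper_force: 30.0
```

```bash
python3 - <<'E'
from h import *
s=get_state(); print({k:np.round(s[k],3).tolist() for k in('clock','ee_pos','eef_rot','wrist_force','gripper_width','joint_vel')})
go((461.8,313.7,48),-.1895+np.pi)
E
```

```text
{'clock': 6.675, 'ee_pos': [462.917, 315.254, 68.372], 'eef_rot': [3.141, 0.0, 2.952], 'wrist_force': [-0.577, 0.16, -1.129], 'gripper_width': 29.403, 'joint_vel': [0.001, -0.002, 0.001, -0.001, 0.0, -0.001, 0.001]}
shift cm [ 0.08 -0.17  2.04] turn [ 0.  0. -0.]
```

Emit:
move_arm(motion=[[[0.08,-0.17,0.3],[0,0,0],-1],[[0.08,-0.17,0.8],[0,0,0],-1],[[0.08,-0.17,1.2],[0,0,0],-1],[[0.08,-0.17,1.6],[0,0,0],-1],[[0.08,-0.17,1.8],[0,0,0],-1]])

```text
clock: 7.3
ee_pos: [461.6, 313.6, 49.9]
eef_rot: [-3.141, -0.0, 2.952]
wrist_force: [-0.3, 0.3, -1.1]
gripper_width: 29.4
gripper_force: 30.0
```

Emit:
move_arm(motion=[[[0,0,0.1],[0,0,0],-1],[[0,0,0.2],[0,0,0],-1]])

```text
clock: 7.55
ee_pos: [461.8, 313.7, 48.3]
eef_rot: [3.141, 0.0, 2.952]
wrist_force: [0.2, -0.2, -1.5]
gripper_width: 29.5
gripper_force: 30.0
```

No contact yet, and the height shows the block is inside the pocket, below the rim. I'll lower it a little more.

Emit:
move_arm(motion=[[[0,0,0.05],[0,0,0],-1],[[0,0,0.1],[0,0,0],-1],[[0,0,0.1],[0,0,0],-1]])

```text
clock: 7.92
ee_pos: [461.8, 313.7, 47.8]
eef_rot: [3.141, 0.0, 2.952]
wrist_force: [-1.9, -1.5, 4.9]
gripper_width: 29.2
gripper_force: 30.0
```

Emit:
move_arm(motion=[[[0,0,0],[0,0,0],0.0],[[0,0,0],[0,0,0],0.0],[[0,0,-0.5],[0,0,0],0.0],[[0,0,-3],[0,0,0],0.0],[[0,0,-7],[0,0,0],0.0]])

```text
clock: 8.55
ee_pos: [461.1, 313.2, 117.3]
eef_rot: [-3.14, -0.001, 2.952]
wrist_force: [0.8, 0.1, 0.2]
gripper_width: 43.8
gripper_force: 0.0
```

Emit:
move_arm(motion=[[[0,0,-6],[0,0,0],0.3],[[0,0,-12],[0,0,0],0.3],[[0,0,-12],[0,0,0],0.3],[[0,0,-12],[0,0,0],0.3]])

```text
clock: 9.05
ee_pos: [461.6, 313.5, 236.9]
eef_rot: [-3.142, -0.0, 2.952]
wrist_force: [-0.3, -0.4, -1.1]
gripper_width: 56.6
gripper_force: 0.0
```

```bash
python3 - <<'E'
from h import *
import pickle
s=get_state(); print({k:np.round(s[k],3).tolist() for k in('clock','ee_pos','eef_rot','gripper_width')})
im=get_image('wrist'); save(im,'w4.png'); pickle.dump((im,s),open('w4.pkl','wb'))
go((530,-20,260),2.944); go((515,-309,241),2.944)
E
```

```text
{'clock': 9.05, 'ee_pos': [461.551, 313.5, 236.897], 'eef_rot': [-3.142, -0.0, 2.952], 'gripper_width': 56.57}
shift cm [-13.03 -31.44  -2.37] turn [-0.001 -0.001  0.008]
shift cm [-17.01 -60.1   -0.43] turn [-0.001 -0.001  0.008]
```

View pics/w4.png

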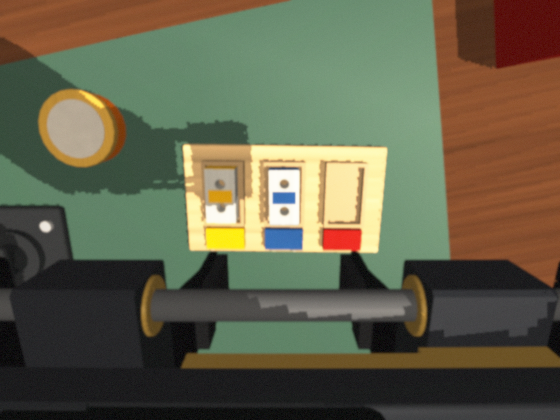

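The wrist view shows the blue block sitting flat in the blue pocket at (284,198). The yellow block at (221,195) is untouched. Next I'll look at the bare dowels, then the heel.

Emit:
move_arm(motion=[[[-1.6,-6.0,0],[0,0,0],0.3],[[-3.2,-12.0,0],[0,0,0],0.3],[[-4.8,-18.0,0],[0,0,0.008],0.3],[[-6.4,-24.0,0],[0,0,0.008],0.3],[[-7.8,-30.0,0],[0,0,0.008],0.4]])

```text
clock: 9.72
ee_pos: [480.9, 2.2, 235.8]
eef_rot: [-3.141, -0.002, 2.944]
wrist_force: [1.0, -0.5, -0.1]
gripper_width: 59.1
gripper_force: 0.0
```

Emit:
move_arm(motion=[[[0,0,0],[0,0,0],0.5],[[0,0,0],[0,0,0],0.6],[[0,0,0],[0,0,0],0.7],[[0,0,0],[0,0,0],0.8]])

```text
clock: 10.22
ee_pos: [481.6, 5.4, 236.9]
eef_rot: [-3.141, -0.001, 2.946]
wrist_force: [0.7, 0.2, 0.3]
gripper_width: 75.9
gripper_force: 0.0
```

```bash
python3 - <<'E'
from h import *
import pickle
s=get_state(); print({k:np.round(s[k],3).tolist() for k in('clock','ee_pos','eef_rot','gripper_width')})
im=get_image('wrist'); save(im,'w5.png'); pickle.dump((im,s),open('w5.pkl','wb'))
cv2.imwrite('pics/w5c.png',cv2.resize(im['pixels'][140:290,200:360,::-1],None,fx=4,fy=4,interpolation=cv2.INTER_NEAREST))
go((505,-300,241),2.944)
E
```

```text
{'clock': 10.225, 'ee_pos': [481.649, 5.449, 236.916], 'eef_rot': [-3.141, -0.001, 2.946], 'gripper_width': 75.874}
shift cm [ -8.24 -29.48  -0.4 ] turn [-0.    -0.     0.001]
```

View pics/w5c.png

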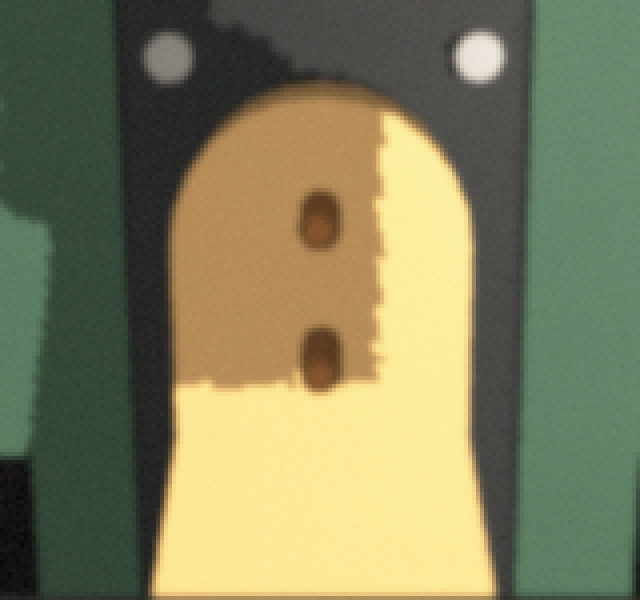

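The crop shows the bare seat with two dowels. Their tips are near crop (320,232) and (320,372), i.e. image (280,198) and (280,233), and the seat's round back is at the top.

Emit:
move_arm(motion=[[[-1.6,-6.0,0],[0,0,0],1],[[-3.2,-12.0,0],[0,0,0],1],[[-4.8,-18.0,0],[0,0,0],1],[[-6.4,-24.0,0],[0,0,0],1],[[-8.2,-29.5,0],[0,0,0],1]])

```text
clock: 10.9
ee_pos: [504.4, -302.7, 237.4]
eef_rot: [3.142, 0.001, 2.945]
wrist_force: [1.4, 1.0, 0.6]
gripper_width: 86.9
gripper_force: 0.0
```

Emit:
move_arm(motion=[[[0,0,0],[0,0,0],1],[[0,0,0],[0,0,0],1],[[0,0,0],[0,0,0],1]])

```text
clock: 11.28
ee_pos: [504.8, -299.4, 237.2]
eef_rot: [3.141, 0.0, 2.946]
wrist_force: [-0.8, 0.4, 0.9]
gripper_width: 86.8
gripper_force: 0.0
```

```bash
python3 - <<'E'
from h import *
import pickle
s=get_state(); print({k:np.round(s[k],3).tolist() for k in('clock','ee_pos','eef_rot','gripper_width')})
im=get_image('wrist'); save(im,'w6.png'); pickle.dump((im,s),open('w6.pkl','wb'))
im,s=pickle.load(open('w5.pkl','rb')); C=cloud(im); Z=C[...,2]
print('seat z',np.median(Z[240:255,255:305]),'dowel z max',np.percentile(Z[185:240,272:288],99.5))
h=cv2.cvtColor(im['pixels'],cv2.COLOR_RGB2HSV)
m=np.zeros(Z.shape,np.uint8); m[155:290,235:330]=((abs(Z-109.5)<6)|((Z>100)&(Z<140)))[155:290,235:330]
yaw=-.196; X=np.array([np.cos(yaw),np.sin(yaw)]); Y=np.array([-X[1],X[0]]); O=[474,3.7]
for v in range(165,285,8):
    r=np.nonzero(m[v])[0]
    if len(r)>5:
        P=onplane(im,[(r.min()-.5,v),(r.max()+.5,v)],109.5)[:,:2]-O
        print(v,'x',(P@X).round(1),'y',(P@Y).round(1),'mid',(P@Y).mean().round(2))
v0=np.nonzero(m[:,280])[0].min(); print('back edge x',(onplane(im,(280,v0-.5),109.5)[0,:2]-O)@X,v0)
# dowel: dark-brown pixels and lit tips
mm=np.zeros_like(m); mm[180:245,268:292]=((h[...,2]<150)&(h[...,1]>100))[180:245,268:292]
n,l,st,c=cv2.connectedComponentsWithStats(mm)
for i in range(1,n):
    if st[i,4]>20: print('dowel',st[i],c[i], 'top centre@131.6', (onplane(im,c[i],131.6)[0,:2]-O)@np.array([X,Y]).T,'mean z',np.percentile(Z[l==i],[50,90]))
E
```

```text
{'clock': 11.275, 'ee_pos': [504.785, -299.36, 237.214], 'eef_rot': [3.141, 0.0, 2.946], 'gripper_width': 86.792}
seat z 109.35088268459532 dowel z max 282.41780287794575
165 x [-34.4 -34.4] y [-9.5  9.1] mid -0.2
173 x [-28.2 -28.2] y [-19.7  20. ] mid 0.17
181 x [-21.9 -21.9] y [-24.5  24.9] mid 0.16
189 x [-15.6 -15.6] y [-27.9  28.2] mid 0.14
197 x [-9.1 -9.1] y [-29.7  29.1] mid -0.28
205 x [-2.6 -2.6] y [-29.9  30.1] mid 0.11
213 x [4.1 4.1] y [-30.1  30.2] mid 0.09
221 x [10.8 10.8] y [-30.3  29.6] mid -0.33
229 x [17.5 17.5] y [-29.7  29.8] mid 0.05
237 x [24.4 24.4] y [-29.9  30. ] mid 0.04
245 x [31.4 31.4] y [-29.3  30.2] mid 0.43
253 x [38.5 38.5] y [-30.3  31.2] mid 0.41
261 x [45.6 45.6] y [-31.4  32.2] mid 0.4
269 x [52.9 52.9] y [-33.3  33.2] mid -0.04
277 x [60.3 60.3] y [-34.4  35.1] mid 0.37
back edge x -36.35858558491218 163
dowel [274 187  12  16 140] [279.51428571 194.68571429] top centre@131.6 [-1.56624735e+01 -6.87776030e-03] mean z [129.3331369  131.42050644]
dowel [275 221  11  16 143] [280.03496503 228.74125874] top centre@131.6 [10.31923928  0.30585838] mean z [126.01810401 131.48080291]
```

View pics/w6.png

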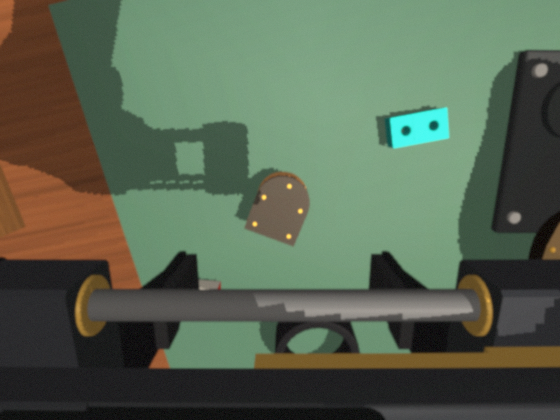

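The wrist view shows the heel at (278,210) with its round back at the upper right (290,178) and its flat breast at the lower left between (246,228) and (296,245). The red block is partly visible at (208,285), and the tape roll is at (318,335) behind the bar.

```bash
cat >> h.py <<'E'
def heel(im,roi,zt=None,thr=17):
    C=cloud(im); Z=C[...,2]; a,b,c,d=roi
    m=np.zeros(Z.shape,np.uint8); m[b:d,a:c]=((Z>thr)&(Z<300))[b:d,a:c]
    n,l,st,cc=cv2.connectedComponentsWithStats(m); i=1+np.argmax(st[1:,4]); m=(l==i).astype(np.uint8)
    zt=zt or np.median(Z[m>0])
    # top face only
    m=((l==i)&(abs(Z-zt)<5)).astype(np.uint8)
    cn=max(cv2.findContours(m,cv2.RETR_EXTERNAL,cv2.CHAIN_APPROX_NONE)[0],key=cv2.contourArea)[:,0]
    P=onplane(im,cn,zt)[:,:2]; r=cv2.minAreaRect(P.astype(np.float32)); ctr=np.array(r[0])
    ang=np.deg2rad(r[2]); axes=[np.array([np.cos(ang),np.sin(ang)]),np.array([-np.sin(ang),np.cos(ang)])]
    ax=axes[0] if r[1][0]>r[1][1] else axes[1]
    M=onplane(im,np.argwhere(m)[:,::-1],zt)[:,:2].mean(0)
    if (M-ctr)@ax<0: ax=-ax   # centroid lies towards the flat breast
    yaw=np.arctan2(ax[1],ax[0]); Yv=np.array([-ax[1],ax[0]])
    # refine yaw by the flat sides
    q=(P-ctr)@np.array([ax,Yv]).T
    f=[]
    for sg in(-1,1):
        k=(abs(q[:,0]-14)<16)&(q[:,1]*sg>20); p=np.polyfit(q[k,0],q[k,1],1); f.append(p)
    print('zt',zt,'rect',r,'M',M,'yaw',yaw,'side slopes',[p[0].round(3) for p in f],'width',f[1][1]-f[0][1],'y mid',(f[1][1]+f[0][1])/2,'xrange',q[:,0].min(),q[:,0].max())
    return ctr,yaw
E
python3 - <<'E'
from h import *
import pickle
im,s=pickle.load(open('w6.pkl','rb'))
heel(im,(225,155,330,255))
ims=pickle.load(open('ims.pkl','rb')); t=ims['top']
print('red blk',onplane(t,(405,192),22),'tape',onplane(t,(366,164),50))
E
```

```text
zt 32.34522385244503 rect ((516.5469360351562, -305.2594299316406), (56.012821197509766, 68.40361785888672), 57.55299758911133) M [ 518.07799875 -306.58525554] yaw -0.5663070244725452 side slopes [np.float64(0.007), np.float64(-0.001)] width 55.20306351752426 y mid -0.03435701690490056 xrange -34.20185940940276 34.20177277783692
red blk [[ 604.8890845  -427.46832606   22.        ]] tape [[ 682.79769518 -296.03578238   50.        ]]
```

Emit:
move_arm(motion=[[[-0.6,-0.2,2],[0,0,0.12],0.6],[[-1.3,-0.4,4],[0,0,0.25],0.6],[[-2.0,-0.6,6.0],[0,0,0.37],0.6],[[-2.0,-0.6,6.0],[0,0,0.37],0.6],[[-2.0,-0.6,6.0],[0,0,0.37],0.6]])

```text
clock: 11.95
ee_pos: [522.9, -310.5, 178.1]
eef_rot: [3.141, 0.001, 2.577]
wrist_force: [0.3, -0.6, 0.5]
gripper_width: 69.5
gripper_force: 0.0
```

Emit:
move_arm(motion=[[[0,0,0],[0,0,0],0.6],[[0,0,0],[0,0,0],0.6]])

```text
clock: 12.2
ee_pos: [522.8, -310.9, 177.9]
eef_rot: [3.141, 0.001, 2.575]
wrist_force: [0.2, -0.0, -0.3]
gripper_width: 69.5
gripper_force: 0.0
```

```bash
python3 - <<'E'
from h import *
import pickle
s=get_state(); print({k:np.round(s[k],3).tolist() for k in('clock','ee_pos','eef_rot','gripper_width')})
im=get_image('wrist'); save(im,'w7.png'); pickle.dump((im,s),open('w7.pkl','wb'))
C=cloud(im); Z=C[...,2]; Q=proj(im,[(516.5,-305.3,33)])[0]; print('heel px',Q)
u,v=Q.astype(int); ctr,yaw=heel(im,(u-70,v-70,u+70,min(v+65,255)))
X=np.array([np.cos(yaw),np.sin(yaw)]); p=ctr+8*X; print('grip at',p)
go((p[0],p[1],26),yaw+np.pi,s)
E
```

```text
{'clock': 12.2, 'ee_pos': [522.754, -310.893, 177.912], 'eef_rot': [3.141, 0.001, 2.575], 'gripper_width': 69.46}
heel px [285.92758237 201.31157385]
zt 32.31940630327324 rect ((516.5245361328125, -305.39752197265625), (56.03517532348633, 67.9823226928711), 57.50111389160156) M [ 518.12699018 -306.47323228] yaw -0.5672125658221997 side slopes [np.float64(0.004), np.float64(0.007)] width 55.1196714385611 y mid -0.06775988044224768 xrange -33.99116099900667 33.991154447805414
grip at [ 523.27175126 -309.69578767]
shift cm [ 0.03  0.12 15.19] turn [0.001 0.001 0.   ]
```

Emit:
move_arm(motion=[[[0,0.08,5],[0,0,0],0.6],[[0,0.15,9.5],[0,0,-0.004],0.6],[[0,0.15,13],[0,0,-0.004],0.6],[[0,0.15,15.2],[0,0,-0.004],0.6],[[0,0.15,15.2],[0,0,-0.004],0.6]])

```text
clock: 12.88
ee_pos: [522.4, -309.1, 23.9]
eef_rot: [-3.141, -0.003, 2.578]
wrist_force: [0.5, -0.3, 0.5]
gripper_width: 69.6
gripper_force: 0.0
```

Emit:
move_arm(motion=[[[0,0,0],[0,0,0],0.4],[[0,0,0],[0,0,0],0.3],[[0,0,0],[0,0,0],0.0],[[0,0,0],[0,0,0],-0.5],[[0,0,0],[0,0,0],-1]], grip_force=10)

```text
clock: 13.5
ee_pos: [524.1, -309.8, 26.2]
eef_rot: [3.141, 0.001, 2.578]
wrist_force: [-1.2, 1.6, 7.0]
gripper_width: 56.1
gripper_force: 10.0
```

Emit:
move_arm(motion=[[[0,0,0],[0,0,0],-1],[[0,0,0],[0,0,0],-1]], grip_force=50)

```text
clock: 13.75
ee_pos: [524.1, -309.7, 26.2]
eef_rot: [3.141, 0.001, 2.578]
wrist_force: [-0.4, 1.1, 7.3]
gripper_width: 55.2
gripper_force: 50.0
```

```bash
python3 - <<'E'
from h import *
import pickle
s=get_state(); print({k:np.round(s[k],3).tolist() for k in('clock','ee_pos','eef_rot','wrist_force','gripper_width','gripper_force')})
E
```

```text
{'clock': 13.75, 'ee_pos': [524.073, -309.699, 26.235], 'eef_rot': [3.141, 0.001, 2.578], 'wrist_force': [-0.389, 1.116, 7.316], 'gripper_width': 55.23, 'gripper_force': 50.0}
```

Emit:
move_arm(motion=[[[0,0,-1.5],[0,0,0],-1],[[0,0,-5],[0,0,0],-1],[[0,0,-10],[0,0,0],-1],[[0,0,-14.5],[0,0,0],-1],[[0,0,-17.0],[0,0,0],-1]])

```text
clock: 14.38
ee_pos: [523.8, -310.2, 198.7]
eef_rot: [3.141, 0.003, 2.577]
wrist_force: [0.7, -0.6, -0.7]
gripper_width: 55.7
gripper_force: 50.0
```

Emit:
move_arm(motion=[[[3.6,4.4,0],[0,0,-0.08],-1],[[7.4,8.8,0],[0,0,-0.16],-1],[[11.2,13.4,0],[0,0,-0.24],-1],[[15.0,18.0,0],[0,0,-0.32],-1],[[18.2,21.8,0],[0,0,-0.37],-1]])

```text
clock: 15.0
ee_pos: [485.5, -26.0, 196.2]
eef_rot: [3.141, 0.001, 2.951]
wrist_force: [0.2, 0.5, -1.1]
gripper_width: 56.1
gripper_force: 50.0
```

Emit:
move_arm(motion=[[[0,0,0],[0,0,0],-1],[[0,0,0],[0,0,0],-1],[[0,0,0],[0,0,0],-1]])

```text
clock: 15.38
ee_pos: [486.2, -29.6, 195.4]
eef_rot: [-3.141, 0.0, 2.945]
wrist_force: [0.4, -0.8, -1.5]
gripper_width: 55.5
gripper_force: 50.0
```

```bash
python3 - <<'E'
from h import *
import pickle
s=get_state(); print({k:np.round(s[k],3).tolist() for k in('clock','ee_pos','eef_rot','wrist_force','gripper_width','gripper_force')})
im=get_image('wrist'); save(im,'w8.png'); pickle.dump((im,s),open('w8.pkl','wb'))
go((482.6,2.4,185),2.947)
E
```

```text
{'clock': 15.375, 'ee_pos': [486.168, -29.628, 195.44], 'eef_rot': [-3.141, 0.0, 2.945], 'wrist_force': [0.368, -0.756, -1.522], 'gripper_width': 55.455, 'gripper_force': 49.999}
shift cm [0.97 3.06 1.04] turn [-0.     0.    -0.002]
```

View pics/w8.png

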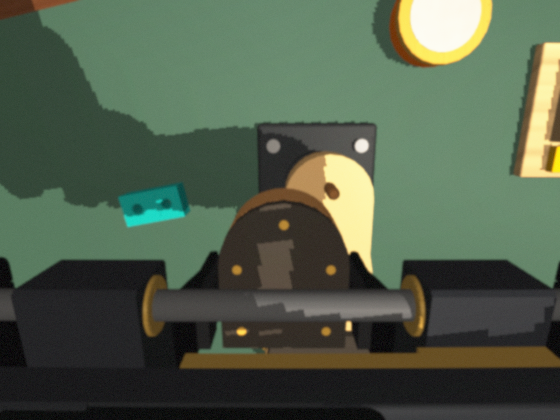

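The wrist view shows the heel level in the fingers, its dark top centred at about (284,270) and its round back at (284,190), pointing the same way as the seat's round back at (330,155). The bare rear dowel is at (331,190).

```bash
python3 - <<'E'
from h import *
import pickle
from scipy.optimize import least_squares
im,s=pickle.load(open('w8.pkl','rb')); Z=cloud(im)[...,2]
zt=np.median(Z[230:255,250:315]); print('top z',zt,'TCP',s['ee_pos'][2])
m=np.zeros(Z.shape,np.uint8); m[180:258,200:370]=(abs(Z-zt)<6)[180:258,200:370]
cn=max(cv2.findContours(m,cv2.RETR_EXTERNAL,cv2.CHAIN_APPROX_NONE)[0],key=cv2.contourArea)[:,0]
cn=cn[cn[:,1]<250]
P=onplane(im,cn,zt)-s['ee_pos']; q=(P@rot(s['eef_rot']))[:,:2]
q=q[q[:,0]>18]
f=least_squares(lambda c:np.hypot(q[:,0]-c[0],q[:,1]-c[1])-c[2],[14,0,28],loss='soft_l1'); print('circle centre tool',f.x,'expect x',8.69+6,'resid',np.abs(f.fun).mean(),len(q),'apex',q[:,0].max())
# sole seat in this view
mm=np.zeros(Z.shape,np.uint8); mm[140:235,280:400]=(abs(Z-109.5)<4)[140:235,280:400]
cn=max(cv2.findContours(mm,cv2.RETR_EXTERNAL,cv2.CHAIN_APPROX_NONE)[0],key=cv2.contourArea)[:,0]
W=onplane(im,cn,109.5)[:,:2]-[474,3.7]; yaw=-.195; X=np.array([np.cos(yaw),np.sin(yaw)]); Y=np.array([-X[1],X[0]])
a,b=W@X,W@Y; print('seat back',a.min(),'right side y',b[(a>0)&(a<25)].max())
E
```

```text
top z 201.61729317880827 TCP 195.44011760577973
circle centre tool [17.10578955 -0.35697995 26.7462891 ] expect x 14.69 resid 0.1388028152559774 163 apex 44.32693999326809
seat back -34.79643691445548 right side y 29.98669383228006
```

```bash
python3 - <<'E'
from h import *
import pickle
from scipy.optimize import least_squares
for fn,roi in(('w8.pkl',(200,180,370,258)),('w7.pkl',(215,130,355,255)),('w6.pkl',(225,155,330,255))):
    im,s=pickle.load(open(fn,'rb')); C=cloud(im)
    Rm=rot(s['eef_rot']); a,b,c,d=roi; zt={'w8.pkl':201.6}.get(fn,32.35); hz=zt
    for th in(2,3,6):
        Z=cv2.GaussianBlur(C[...,2].astype(np.float32),(0,0),.01); m=np.zeros(Z.shape,np.uint8); m[b:d,a:c]=(abs(Z-zt)<th)[b:d,a:c]
        m=cv2.morphologyEx(m,cv2.MORPH_CLOSE,np.ones((3,3)))
        cn=max(cv2.findContours(m,cv2.RETR_EXTERNAL,cv2.CHAIN_APPROX_NONE)[0],key=cv2.contourArea)[:,0]
        P=onplane(im,cn,zt)-np.array(s['ee_pos']); 
        yaw=2.578 if fn!='w8.pkl' else 2.945
        q=P[:,:2]@np.array([[np.cos(yaw),np.sin(yaw)],[np.sin(yaw),-np.cos(yaw)]]).T
        # circle r=28 about the round back, only back part
        x0=q[:,0].max(); k=(q[:,0]>x0-22)&(q[:,0]<x0+1)
        f=least_squares(lambda p:np.hypot(q[k,0]-p[0],q[k,1]-p[1])-28,[x0-28,0],loss='soft_l1')
        o=f.x-[6,0]; w=s['ee_pos'][:2]+np.array([[np.cos(yaw),np.sin(yaw)],[np.sin(yaw),-np.cos(yaw)]]).T@o
        print(fn,th,'origin in tool',o.round(2),'apex',x0.round(2),'breast',q[:,0].min().round(2),'world',w.round(2),np.abs(f.fun).mean().round(2))
E
```

```text
w8.pkl 2 origin in tool [ 8.82 -0.38] apex 43.08 breast 19.69 world [477.44 -28.28] 0.21
w8.pkl 3 origin in tool [ 9.02 -0.36] apex 43.5 breast 19.69 world [477.25 -28.22] 0.23
w8.pkl 6 origin in tool [ 9.62 -0.36] apex 44.32 breast 19.69 world [476.66 -28.1 ] 0.34
w7.pkl 2 origin in tool [7.61 1.3 ] apex 42.2 breast -25.88 world [ 517.01 -305.73] 0.25
w7.pkl 3 origin in tool [7.69 1.31] apex 42.2 breast -25.88 world [ 516.96 -305.67] 0.27
w7.pkl 6 origin in tool [7.99 1.26] apex 42.21 breast -25.88 world [ 516.68 -305.56] 0.3
w6.pkl 2 origin in tool [-13.84   1.17] apex 20.89 breast -47.3 world [ 517.11 -305.76] 0.25
w6.pkl 3 origin in tool [-13.58   1.09] apex 20.89 breast -47.3 world [ 516.85 -305.7 ] 0.25
w6.pkl 6 origin in tool [-13.22   0.96] apex 21.47 breast -47.3 world [ 516.47 -305.61] 0.3
```

Emit:
move_arm(motion=[[[0.3,1.0,0],[0,0,-0.002],-1],[[0.7,2.2,0.5],[0,0,-0.002],-1],[[0.98,3.06,1.5],[0,0,-0.002],-1],[[0.98,3.06,2.5],[0,0,-0.002],-1],[[0.98,3.06,2.5],[0,0,-0.002],-1]])

```text
clock: 16.05
ee_pos: [481.7, 3.5, 169.1]
eef_rot: [-3.141, -0.002, 2.95]
wrist_force: [-0.7, 0.0, -0.6]
gripper_width: 55.4
gripper_force: 50.0
```

Emit:
move_arm(motion=[[[0,0,0],[0,0,0],-1],[[0,0,0],[0,0,0],-1],[[0,0,0],[0,0,0],-1]])

```text
clock: 16.42
ee_pos: [482.6, 3.7, 170.5]
eef_rot: [3.141, 0.0, 2.95]
wrist_force: [0.1, -0.5, -0.9]
gripper_width: 55.8
gripper_force: 50.0
```

```bash
python3 - <<'E'
from h import *
s=get_state(); print({k:np.round(s[k],3).tolist() for k in('clock','ee_pos','eef_rot','wrist_force','gripper_width')})
go((482.5,2.4,159),2.947)
E
```

```text
{'clock': 16.425, 'ee_pos': [482.552, 3.712, 170.474], 'eef_rot': [3.141, 0.0, 2.95], 'wrist_force': [0.128, -0.471, -0.941], 'gripper_width': 55.823}
shift cm [-0.02 -0.13  1.15] turn [0.    0.    0.003]
```

Correct sideways by 1.3 mm, then descend slowly towards the dowel tips.

Emit:
move_arm(motion=[[[-0.02,-0.13,0],[0,0,0.003],-1],[[-0.02,-0.13,0.6],[0,0,0.003],-1],[[-0.02,-0.13,1.0],[0,0,0.003],-1],[[-0.02,-0.13,1.0],[0,0,0.003],-1],[[-0.02,-0.13,1.0],[0,0,0.003],-1]])

```text
clock: 17.05
ee_pos: [482.3, 2.6, 160.2]
eef_rot: [3.142, -0.0, 2.947]
wrist_force: [-0.7, -0.3, -0.2]
gripper_width: 55.7
gripper_force: 50.0
```

Emit:
move_arm(motion=[[[0,0,0.1],[0,0,0],-1],[[0,0,0.25],[0,0,0],-1],[[0,0,0.4],[0,0,0],-1],[[0,0,0.4],[0,0,0],-1]])

```text
clock: 17.55
ee_pos: [482.4, 2.5, 156.2]
eef_rot: [3.142, 0.0, 2.947]
wrist_force: [0.4, 0.6, -1.4]
gripper_width: 55.4
gripper_force: 50.0
```

Emit:
move_arm(motion=[[[0,0,0.15],[0,0,0],-1],[[0,0,0.3],[0,0,0],-1],[[0,0,0.45],[0,0,0],-1],[[0,0,0.6],[0,0,0],-1]])

```text
clock: 18.05
ee_pos: [482.7, 2.4, 150.4]
eef_rot: [3.141, 0.001, 2.947]
wrist_force: [3.2, -1.5, 2.1]
gripper_width: 55.4
gripper_force: 50.0
```

Emit:
move_arm(motion=[[[-0.05,-0.02,0],[0,0,0],-1],[[-0.05,-0.02,0.2],[0,0,0],-1],[[-0.05,-0.02,0.4],[0,0,0],-1],[[-0.05,-0.02,0.6],[0,0,0],-1],[[-0.05,-0.02,0.6],[0,0,0],-1]])

```text
clock: 18.68
ee_pos: [482.8, 2.3, 144.0]
eef_rot: [-3.142, -0.0, 2.947]
wrist_force: [3.6, -1.2, -3.2]
gripper_width: 55.3
gripper_force: 50.0
```

Emit:
move_arm(motion=[[[-0.05,-0.01,0],[0,0,0],-1],[[-0.05,-0.01,0],[0,0,0],-1],[[-0.05,-0.01,0.2],[0,0,0],-1],[[-0.05,-0.01,0.4],[0,0,0],-1],[[-0.05,-0.01,0.5],[0,0,0],-1]])

```text
clock: 19.3
ee_pos: [483.0, 2.0, 139.0]
eef_rot: [-3.142, -0.0, 2.947]
wrist_force: [-0.5, 0.1, -1.0]
gripper_width: 55.7
gripper_force: 50.0
```

Side force has gone. Next come the final millimetres in small steps.

Emit:
move_arm(motion=[[[0,0,0.1],[0,0,0],-1],[[0,0,0.2],[0,0,0],-1],[[0,0,0.3],[0,0,0],-1],[[0,0,0.3],[0,0,0],-1]])

```text
clock: 19.8
ee_pos: [483.3, 2.0, 136.3]
eef_rot: [3.142, 0.0, 2.947]
wrist_force: [-0.5, -0.8, -1.6]
gripper_width: 55.6
gripper_force: 50.0
```

Emit:
move_arm(motion=[[[0,0,0.1],[0,0,0],-1],[[0,0,0.15],[0,0,0],-1],[[0,0,0.15],[0,0,0],-1]], grip_force=60)

```text
clock: 20.18
ee_pos: [483.3, 2.1, 135.1]
eef_rot: [3.141, 0.0, 2.947]
wrist_force: [-2.7, -1.1, 5.2]
gripper_width: 55.7
gripper_force: 60.0
```

Emit:
move_arm(motion=[[[0.03,0.01,0.1],[0,0,0],-1],[[0.03,0.01,0.2],[0,0,0],-1],[[0.03,0.01,0.2],[0,0,0],-1],[[0.03,0.01,0.2],[0,0,0],-1]])

```text
clock: 20.68
ee_pos: [483.3, 2.1, 133.5]
eef_rot: [3.141, 0.001, 2.947]
wrist_force: [-3.7, -0.6, 9.8]
gripper_width: 55.6
gripper_force: 60.0
```

Emit:
move_arm(motion=[[[0.06,0.02,0.1],[0,0,0],-1],[[0.06,0.02,0.2],[0,0,0],-1],[[0.06,0.02,0.2],[0,0,0],-1],[[0.06,0.02,0.2],[0,0,0],-1]])

```text
clock: 21.18
ee_pos: [483.2, 2.1, 132.0]
eef_rot: [3.141, 0.002, 2.946]
wrist_force: [-3.7, -1.9, 13.0]
gripper_width: 55.0
gripper_force: 60.0
```

```bash
python3 - <<'E'
from h import *
import pickle
s=get_state(); print({k:np.round(s[k],3).tolist() for k in('clock','ee_pos','eef_rot','wrist_force','moment','gripper_width')})
im=get_image('wrist'); save(im,'w9.png'); t=get_image('scene')
C=cloud(im);Z=C[...,2]; print('heel top z',np.median(Z[235:255,255:310]))
Zs=cloud(t)
m=(Zs[...,2]>90)&(abs(Zs[...,0]-500)<110)&(abs(Zs[...,1])<60)
yaw=-.195; X=np.array([np.cos(yaw),np.sin(yaw)]); a=(Zs[m][:,:2]-[474.1,3.7])@X; z=Zs[m][:,2]
for lo in(45,55,65): k=(a>lo)&(a<lo+10); print('scene waist z',lo,np.median(z[k]))
v,u=np.mgrid[140:260,180:400]; b=C[140:260,180:400].reshape(-1,3); w=b[(b[:,2]>85)&(b[:,2]<125)]
print('wrist: sole visible z',len(w),np.percentile(w[:,2],[10,50,90]), ((w[:,:2]-[474.1,3.7])@X).min())
cv2.imwrite('pics/sc9.png',cv2.resize(t['pixels'][130:280,200:360,::-1],None,fx=4,fy=4))
E
```

```text
{'clock': 21.175, 'ee_pos': [483.231, 2.087, 131.998], 'eef_rot': [3.141, 0.002, 2.946], 'wrist_force': [-3.708, -1.857, 12.996], 'moment': [-0.471, 0.839, 0.029], 'gripper_width': 54.969}
heel top z 138.1741053876736
scene waist z 45 405.87483352345663
scene waist z 55 465.42190039614627
scene waist z 65 109.43179628338453
wrist: sole visible z 1920 [ 93.17237017 105.77686524 121.27269863] -35.34682748726137
```

View pics/sc9.png

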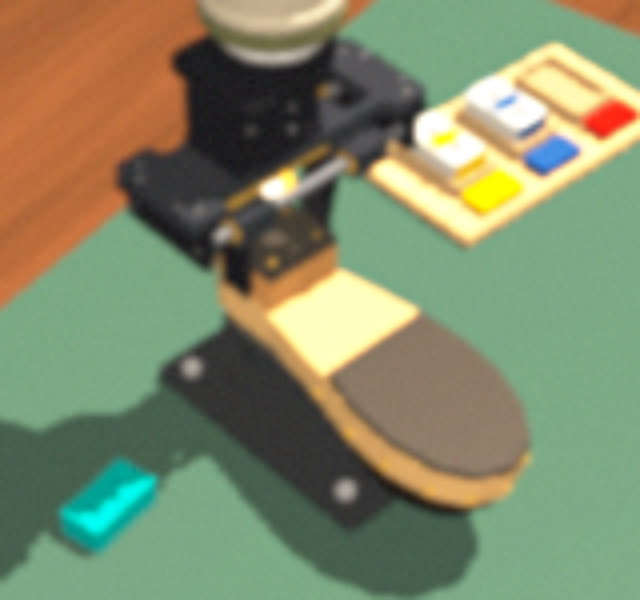

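The scene crop shows the heel sitting flat on the seat with its breast towards the toe and no visible gap. The blue block is in its pocket beside the blue label at crop (505,105), and the turquoise block is untouched. A last small nudge should reach 15 N.

Emit:
move_arm(motion=[[[0.05,0.03,0.05],[0,0,0],-1],[[0.05,0.03,0.09],[0,0,0],-1],[[0.05,0.03,0.09],[0,0,0],-1],[[0.05,0.03,0.09],[0,0,0],-1],[[0.05,0.03,0.09],[0,0,0],-1]])

```text
clock: 21.9
ee_pos: [483.2, 2.1, 131.4]
eef_rot: [3.141, 0.003, 2.946]
wrist_force: [-3.2, -4.0, 14.6]
gripper_width: 55.5
gripper_force: 60.0
```

Emit:
move_arm(motion=[[[0,0,0],[0,0,0],-1],[[0,0,0],[0,0,0],-1],[[0,0,0],[0,0,0],-1],[[0,0,0],[0,0,0],-1]])

```text
clock: 22.4
ee_pos: [483.2, 2.1, 131.4]
eef_rot: [3.141, 0.003, 2.946]
wrist_force: [-3.5, -3.4, 15.8]
gripper_width: 55.5
gripper_force: 60.0
```

Emit:
move_arm(motion=[[[0.04,-0.06,0],[0,0,0],-1],[[0.04,-0.06,0],[0,0,0],-1],[[0.04,-0.06,0],[0,0,0],-1],[[0.04,-0.06,0],[0,0,0],-1],[[0.04,-0.06,0],[0,0,0],-1]])

```text
clock: 23.02
ee_pos: [483.2, 2.1, 131.6]
eef_rot: [3.141, 0.004, 2.947]
wrist_force: [0.2, -1.3, 14.3]
gripper_width: 55.4
gripper_force: 60.0
```

Emit:
move_arm(motion=[[[0,0,0],[0,0,0],-1],[[0,0,0],[0,0,0],-1],[[0,0,0],[0,0,0],-1],[[0,0,0],[0,0,0],-1],[[0,0,0],[0,0,0],-1]])

```text
clock: 23.65
ee_pos: [483.2, 2.1, 131.6]
eef_rot: [3.141, 0.004, 2.946]
wrist_force: [-0.7, -1.8, 14.3]
gripper_width: 55.4
gripper_force: 60.0
```

The push is steady at about 14 to 15 N with little side force, so I'm handing in.

```bash
python3 -c "
from bench import close_job; print(close_job())"
```

```text
the job is handed in; nothing more can be done
None
```

The job is handed in: the blue block sits in its blue-labelled pocket, and the heel is fully home on the dowels, still gripped at 60 N and pressed down with about 14–15 N after 23.7 s.

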